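Pack out the end-float gap and hold the wedge at preload

TASK

On the end-float fixture, pack the gap between the steel stop and the sprung aluminium pad: stand one spacer plate, or both if the gap needs it, upright in the gap against the stop, then push the brass taper wedge straight down between the spacers and the pad, its flat face to the spacers, until you feel the pack close up solid (wedge bearing on the spacers, spacers on the stop) and the black pointer stands in the green band. The program finishes like that, without letting go: the gripper still holding the wedge by its orange grip and the pointer steady in the green; do not push the pad with the gripper itself, and leave the grease tin, the tape roll and the bearing where they are.

Things in the scene. Friction and masses are not known exactly. Their poses are not given: they have to be found in the camera images.
- fixture: End-float fixture, fixed: dark steel base plate 110 x 225 x 12 mm, blue spring housing, small white scale plate with a 4 mm green and a red band. Origin on the bench, below the rest position of the pad's front face, on the gap's centre line. Axes: +y runs from the stop to the pad (across the gap), z up; at yaw 0 the axes are the world's. The floor of the gap is the base plate's top, 12 mm above the bench.
- stop: Fixed steel stop bracket on the base plate. Origin at the lower edge, mid-width, of its face towards the pad, on the base plate's top (12 mm above the bench); axes parallel to the fixture's, so the gap lies at +y. Face 28 mm wide (x), 50 mm high. Behind it is a low foot with two screws. Where it is screwed down differs each time, so the free gap between stop and pad is between 19.5 and 34 mm.
- pad_face (a point): Point at the lower edge, mid-width, of the sprung pad's front face (moves with the pad), on the base plate's top; axes parallel to the fixture's. The free gap is its distance from the stop's origin along fixture y while the pad is at rest.
- pad_block: The sprung aluminium pad that closes the gap on the +y side: 28 mm wide (x), 36 mm deep (y), 50 mm high, its upper front edge rounded with 8 mm radius. Origin as point pad_face. A black pointer sticks out of its robot side (-x) over the scale plate, 30 mm behind the face and 30 mm above the base plate.
- pad (a joint): How far the sprung pad has been pushed back from the stop, m: 0 at rest, end of travel 0.011. A spring pushes it towards the stop with 2 N at rest and 0.5 N more for each mm. The pointer stands in the green band from 0.003 to 0.007; the red band is 0.009 to 0.013.
- spacer_a: Steel spacer plate, upright, 34 mm wide (x), 12 mm thick (y), 66 mm tall, 0.13 kg nominal, with a dark dot on each flat. Origin at the centre of its underside, z up. It starts standing in a slot of the grey rack.
- spacer_b: A second spacer plate, identical to spacer_a, in the next slot of the rack.
- wedge: Brass taper wedge, point down, 40 mm wide (x), 94 mm tall, about 0.14 kg. Origin under the point, mid-width, in the plane of the upright flat face (y = 0, looks to -y). The other face slopes: thickness along +y is 3 mm at the point, plus 0.38 mm per mm of height, to 23.5 mm at 54 mm. Above: orange grip, 40 (x) x 22 (y, 0 to 22) x 40 mm.
- wedge_grip (a point): Centre of the wedge's orange grip, 11 mm in +y from its flat face and 74 mm above its point. The wedge reaches the gap floor untightened if over 20 mm of gap is left; it can bring the pointer to the green from up to 15 mm. Tightening takes some 3 to 20 N of downward push. If the gripper alone takes the pad's sideways push, the wedge does not bear on the spacers: ease it towards them.
- rack: Grey plastic rack, fixed on the bench, 56 x 150 mm. Origin under its centre on the bench; axes like those of the parts in it. Slot floors 6 mm above the bench, slot walls 22 mm high (wedge pocket 30 mm). Slots: spacer_a centred at y = -42 mm, spacer_b at y = -6 mm, wedge with its flat face at y = +34 mm; parts are lifted straight up.
- tin: Green grease tin, 70 mm across, 44 mm tall, origin at the centre of its underside. Leave alone.
- black_tape: Roll of black tape lying flat, 62 x 65 x 18 mm, origin at the centre of its underside. Leave alone.
- bearing: Ball bearing lying flat, 35 mm across, 11 mm thick, origin at the centre of its underside. Leave alone.
Mind the look-alikes: they are no part of the job. What is shaped like the spacer_a but brown is not meant. Of the things that look like the wedge, the smaller one is meant.

How it is judged:
On the way, in this order (a step that is already met when the one before it is completed fails the run):
1. at least one spacer stands upright in the gap and has been let go, the pad still near rest (((x of spacer_a in the frame of stop between -0.012 and 0.012 m and y of spacer_a in the frame of stop between 0.003 and 0.036 m and z of spacer_a in the frame of stop between -0.004 and 0.006 m and angle between spacer_a's own z axis and vertical below 0.15 rad) or (x of spacer_b in the frame of stop between -0.012 and 0.012 m and y of spacer_b in the frame of stop between 0.003 and 0.036 m and z of spacer_b in the frame of stop between -0.004 and 0.006 m and angle between spacer_b's own z axis and vertical below 0.15 rad)) and contact force between the fingers and spacer_a below 0.3 N and contact force between the fingers and spacer_b below 0.3 N and value of joint pad below 0.0025 m), for 0.2 s.
2. the wedge, held by the gripper, pushes the pad back into the green band (value of joint pad between 0.0025 and 0.0075 m and contact force between wedge and pad_block above 1 N and contact force between the fingers and wedge above 2 N), for 0.3 s.
At the end, for the whole second after the job is handed in: Pad at 0.0025 to 0.0075 m, steady; a spacer on the gap floor (6 mm), upright (0.15 rad), 12 mm from the centre line at most; wedge upright (0.2 rad), within 14 mm, still, gripped (2 N), pressing pad (1 N) and spacer (0.5 N), a spacer touching the stop (0.1 N); robot off the pad (all of step 2 and velocity of joint pad between -0.005 and 0.005 m/s and ((x of spacer_a in the frame of stop between -0.012 and 0.012 m and y of spacer_a in the frame of stop between 0.003 and 0.036 m and z of spacer_a in the frame of stop between -0.004 and 0.006 m and angle between spacer_a's own z axis and vertical below 0.15 rad) or (x of spacer_b in the frame of stop between -0.012 and 0.012 m and y of spacer_b in the frame of stop between 0.003 and 0.036 m and z of spacer_b in the frame of stop between -0.004 and 0.006 m and angle between spacer_b's own z axis and vertical below 0.15 rad)) and (contact force between wedge and spacer_a above 0.5 N or contact force between wedge and spacer_b above 0.5 N) and (contact force between stop and spacer_a above 0.1 N or contact force between stop and spacer_b above 0.1 N) and contact force between each of the arm, the fingers and pad_block below 0.5 N and angle between wedge's own z axis and vertical below 0.2 rad and linear speed of wedge below 0.01 m/s and x of wedge in the frame of stop between -0.014 and 0.014 m); the arm keeps its last pose, push and grip.
It fails at once if the grease tin, tape roll or bearing is moved more than 20 mm (distance of any of tin, black_tape, bearing from where it was at the start of the episode above 0.02 m).
It fails at once if the gripper pushes the sprung pad itself (over 5 N) (contact force between any of the fingers, the arm and pad_block above 5 N).
It also fails if it takes over 72 s, if anything falls off the work surface, if the arm or the gripper's body presses on something with over 40 N, if the wrist force passes 120 N, or if a joint passes its speed limit or range.

ROBOT

A 6-joint arm with a two-finger parallel gripper is mounted at the origin on the work surface; the furniture and walls round the work are solid. World frame = base frame: x ahead of the robot, y to its left, z up, the work surface at z = 0. Lengths are in m, angles in rad, forces in N, time in s.
With the tool pointing down it reaches from about 0.375 to 0.9 m from the base axis. Payload 3.1 kg.
Tool frame: the origin (TCP) lies at the very end of the fingers, on their centre line; the grasp point (between the pads) lies 19 mm behind it; z points along the fingers, x is the direction in which the jaws open and shut, and the axes are right-handed (so a half turn about z gives the same grasp; the last joint's range is limited). The gripper opens to 87 mm and grips with 3 to 60 N. Pads are 19 mm wide; open, the fingers measure 117 mm over their backs; the gripper's body (75 mm by 190 mm) begins 51 mm behind the grasp point.
Start: joints at [-1.381, 0.527, 1.433, -0, 1.181, -0.178], TCP at [0.225, -0.583, 0.223] pointing down, gripper open.
Joint ranges: [-3.08, 3.08], [-0.75, 2.2], [0.22, 2.44], [-1.43, 4.57], [0, 2.65], [-2.85, 2.85]. Speed limits (rad/s): [2.79, 2.79, 3.14, 3.14, 3.14, 3.14].

INTERFACE

Orientations are given as [roll, pitch, yaw] about the fixed x, y, z axes, in that order (R = Rz(yaw) Ry(pitch) Rx(roll)).
In Python, from station import monitor, cams, arm gives the robot as it stands.
- The arm moves only by the tool drive_tool, never from a script. Its argument "plan" is one flat list of numbers, 6 for each row, row after row: the shift along the tool's x, y, z in m, then the turn, a rotation vector about the tool's x, y, z in degrees. A call has 1 to 10 rows; each row shifts and turns the pose as measured when the row begins, along the tool's axes as they then stand; what a row does not reach is not made up. A row lasts 1/10 s, in which the tool goes at most 50 mm and 8.59 degrees, less where a joint would pass 70% of its speed; a pose out of reach is approached as far as the arm can. A call with a gripper value outside its range is refused whole. "grip" is the finger opening in m, from 0 to 0.087, set as the call begins (left out, the last holds). The fingers move at their own pace and stop on an object; "squeeze" is the grip in N (left out, the last holds). Time passes only in rows, so rows that do not move let the fingers close. It gives the time, the measured TCP pose, the force and the opening at its end, in the units of the state.
- monitor.sense(): the state, without advancing time (a new reading comes with each control period).
- cams.grab_frame(name): name is "side" or "top"; returns a dict with "image" (400x640x3 uint8, red, green, blue), "vertical_fov" (degrees; the focal length in pixels is half the picture's height over the tangent of half this angle, whatever the lens; pixels are square), "cx", "cy" (the principal point, pixels), "view" (4x4, takes a point from world to camera coordinates). Camera axes: x right, y down, z forward; pixel columns grow to the right and rows downward; lengths in m; the calibration is good to about 2 mm. A picture is of the moment at which its call begins. There is no depth.
- arm.close_job(): hands the job in, once; it reports no verdict.
The state is a dict: "clock": time; "joint_pos": joint angles; "joint_vel": joint speeds; "tau": joint torques, N m; "eef_pos": TCP position; "eef_rot": TCP orientation; "wrist_force": force on the tool from outside, world axes, zero at the start; "ft_torque": the same for the moment, N m; "width": finger opening in m.
Only numpy, scipy, OpenCV 4.12 (cv2) and the standard library are available. Lean on these libraries where they do the work, as an engineer would, in place of code of your own. Each camera call takes 0.05 s, during which the arm holds its last target.

## Working session

There is one attempt and no reset: what is moved stays moved. The work goes in short steps, Python scripts to look and compute and a tool call to move; the robot and the scene stay as the last step left them, time stands still between calls to the robot, and variables do not carry over. Pictures are saved under pics/ and viewed, and the job is handed in when it is done.

Besides the shell and the picture viewer there is one more tool, called after "Request:" by a JSON object that holds its "name" and its "arguments". drive_tool: Moves the arm, as the interface text tells. Its arguments: {"type":"object","properties":{"plan":{"type":"array","items":{"type":"number"}},"grip":{"type":"number"},"squeeze":{"type":"number"}},"required":["plan"]}

```bash
mkdir -p pics; ls
python3 - <<'E'
from station import monitor,cams,arm
import cv2,pickle
s=monitor.sense();print(s)
for n in("side","top"):
    f=cams.grab_frame(n);cv2.imwrite(f"pics/{n}0.png",f["image"][:,:,::-1]);pickle.dump(f,open(f"{n}0.pkl","wb"))
    print(n,f["vertical_fov"],f["cx"],f["cy"],f["view"])
E
```

```text
pics
{'clock': 0.0, 'joint_pos': array([-1.38053043e+00,  5.28473835e-01,  1.43392001e+00, -1.15637167e-05,
        1.18138757e+00, -1.78534619e-01]), 'joint_vel': array([ 0.00038607,  0.00025505, -0.00011073,  0.00214113,  0.00051266,
       -0.00252239]), 'tau': array([-1.10894827e-03, -4.40048039e+01, -1.76588917e+01,  6.31923764e-02,
        5.83952630e-02, -1.65041406e-04]), 'eef_pos': array([ 0.22517216, -0.58223332,  0.2215613 ]), 'eef_rot': array([-3.14121447e+00,  2.15586815e-03, -1.20199100e+00]), 'wrist_force': array([ 0.62636255,  0.15797131, -0.16156919]), 'ft_torque': array([ 0.00103954, -0.02154272,  0.03504441]), 'width': 0.08722974232908963}
side 50.538515338235136 325.329377868961 196.96252144989722 [[ 0.95648506 -0.29176853  0.00273167 -0.52817114]
 [-0.09487987 -0.31986423 -0.94270074  0.10881084]
 [ 0.27592417  0.90141999 -0.33362832  1.06193315]
 [ 0.          0.          0.          1.        ]]
top 46.22996902388452 316.28038894881155 190.59239103001747 [[ 0.02297527 -0.99934184  0.02807168 -0.08364974]
 [-0.98735417 -0.02708731 -0.15619866  0.51319112]
 [ 0.15685624 -0.02412799 -0.98732667  1.21946888]
 [ 0.          0.          0.          1.        ]]
```

View pics/top0.png

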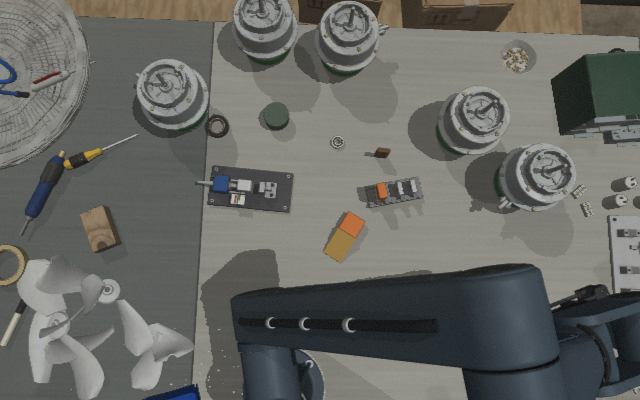

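View pics/side0.png

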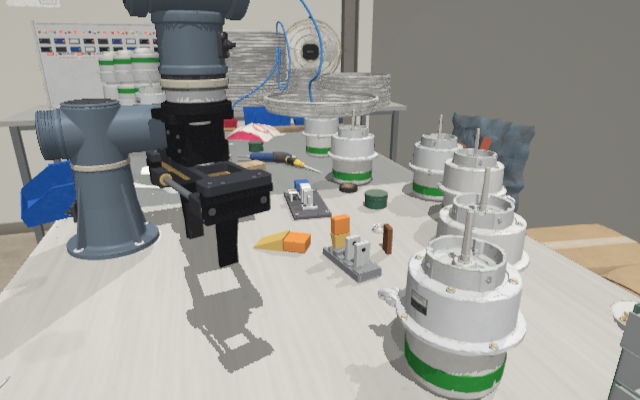

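Run:
```python
import cv2
a=cv2.imread("pics/top0.png");b=cv2.imread("pics/side0.png")
cv2.imwrite("pics/t_fix.png",cv2.resize(a[155:225,190:300],None,fx=7,fy=7,interpolation=cv2.INTER_CUBIC))
cv2.imwrite("pics/t_rack.png",cv2.resize(a[140:220,350:440],None,fx=7,fy=7,interpolation=cv2.INTER_CUBIC))
cv2.imwrite("pics/s_fix.png",cv2.resize(b[170:225,275:340],None,fx=10,fy=10,interpolation=cv2.INTER_CUBIC))
cv2.imwrite("pics/s_rack.png",cv2.resize(b[205:285,315:405],None,fx=7,fy=7,interpolation=cv2.INTER_CUBIC))
```

```text
(no output)
```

View pics/t_fix.png

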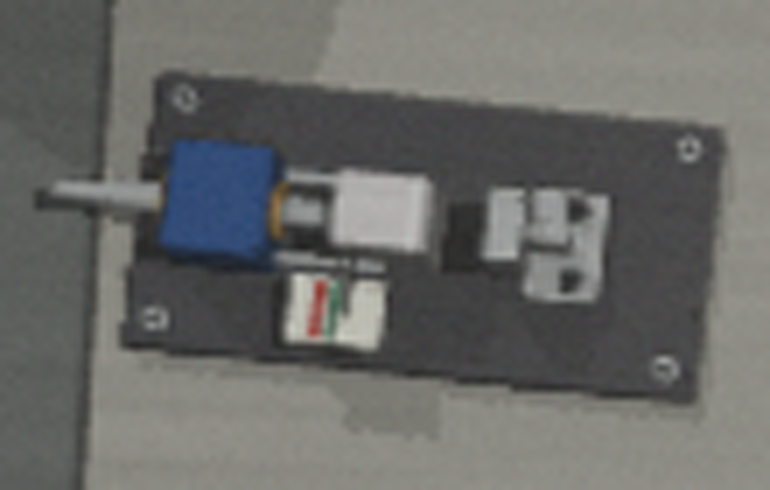

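View pics/t_rack.png

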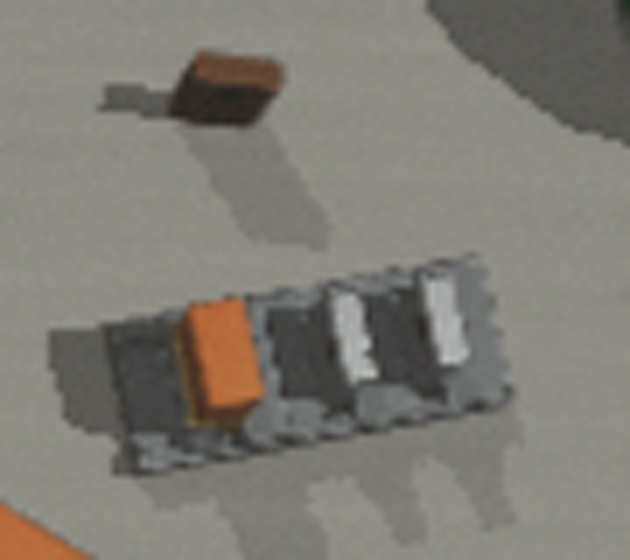

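View pics/s_fix.png

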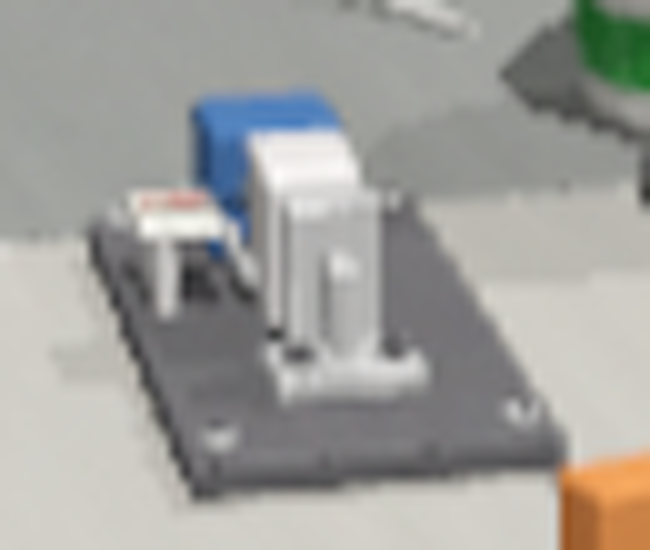

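View pics/s_rack.png

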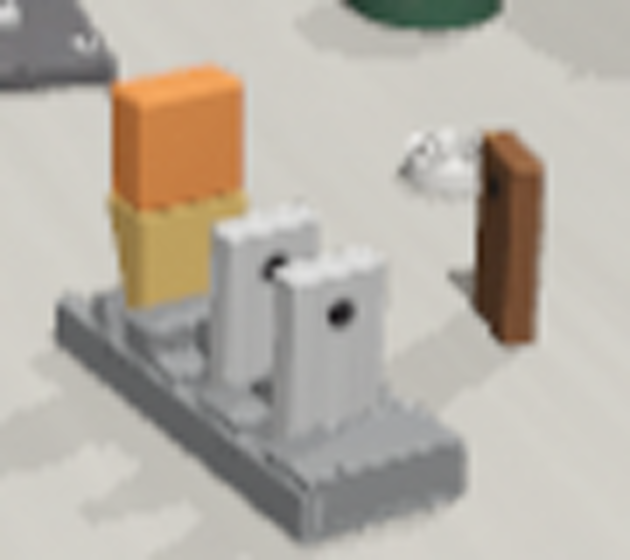

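```bash
cat > h.py <<'E'
import numpy as np,pickle
class C:
    def __init__(s,f):
        s.f=200/np.tan(np.radians(f["vertical_fov"])/2);s.c=np.array([f["cx"],f["cy"]]);V=np.array(f["view"]);s.R=V[:3,:3];s.t=V[:3,3];s.o=-s.R.T@s.t
    def ray(s,p):
        d=s.R.T@np.array([*((np.array(p)-s.c)/s.f),1]);return s.o,d/np.linalg.norm(d)
    def onz(s,p,z):
        o,d=s.ray(p);return o+d*(z-o[2])/d[2]
    def proj(s,P):
        q=s.R@np.array(P)+s.t;return s.c+s.f*q[:2]/q[2]
def cam(n,k="0"):return C(pickle.load(open(f"{n}{k}.pkl","rb")))
def cr(u,off,k):return (np.array(u)+.5)/k-.5+np.array(off)
E
python3 - <<'E'
from h import *
np.set_printoptions(precision=4,suppress=True)
t=cam("top");s=cam("side");print(t.o,s.o)
T=lambda u,z:t.onz(cr(u,(190,155),7),z)
for u in [(160,72),(722,128),(693,402),(122,348)]:print("base",T(u,.012))
for u in [(432,178),(425,252),(340,172),(333,247)]:print("padtop",T(u,.062))
for u in [(490,187),(485,260),(526,190),(520,262)]:print("stoptop",T(u,.062))
for u in [(170,142),(282,150),(272,262),(162,255)]:print("blue",T(u,.062))
R=lambda u,z:t.onz(cr(u,(350,140),7),z)
for u in [(190,305),(240,298),(265,398),(208,415)]:print("grip top",R(u,.1))
for u in [(332,295),(360,292),(375,375),(350,382)]:print("spB",R(u,.072))
for u in [(422,280),(450,277),(467,358),(440,367)]:print("spA",R(u,.072))
for u in [(105,325),(485,252),(512,398),(135,472)]:print("rack",R(u,.028))
F=lambda u,z:s.onz(cr(u,(275,170),10),z)
for u in [(195,495),(568,460)]:print("side base",F(u,0.0),F(u,.012))
for u in [(285,190),(380,190)]:print("side stoptop",F(u,0.062))
G=lambda u,z:s.onz(cr(u,(315,205),7),z)
for u in [(112,88),(215,68),(242,82),(140,100)]:print("side griptop",G(u,.1))
for u in [(213,228),(318,208)]:print("side spB top front",G(u,.072))
for u in [(277,268),(385,252)]:print("side spA top front",G(u,.072))
E
```

```text
[ 0.3173 -0.0403  1.2865] [ 0.2225 -1.0765  0.4583]
base [0.5839 0.217  0.012 ]
base [ 0.5677 -0.0051  0.012 ]
base [0.4586 0.0029 0.012 ]
base [0.4739 0.2254 0.012 ]
padtop [0.5355 0.1024 0.062 ]
padtop [0.5072 0.1038 0.062 ]
padtop [0.5369 0.1372 0.062 ]
padtop [0.5081 0.1384 0.062 ]
stoptop [0.5327 0.0804 0.062 ]
stoptop [0.5047 0.0812 0.062 ]
stoptop [0.5319 0.0668 0.062 ]
stoptop [0.5043 0.068  0.062 ]
blue [0.5466 0.2016 0.062 ]
blue [0.5447 0.1594 0.062 ]
blue [0.5018 0.1609 0.062 ]
blue [0.5033 0.2022 0.062 ]
grip top [ 0.5296 -0.2248  0.1   ]
grip top [ 0.5327 -0.2433  0.1   ]
grip top [ 0.4957 -0.2525  0.1   ]
grip top [ 0.4888 -0.2315  0.1   ]
spB [ 0.5399 -0.283   0.072 ]
spB [ 0.5414 -0.2937  0.072 ]
spB [ 0.5098 -0.2992  0.072 ]
spB [ 0.5068 -0.2897  0.072 ]
spA [ 0.5467 -0.3173  0.072 ]
spA [ 0.5481 -0.328   0.072 ]
spA [ 0.5172 -0.3341  0.072 ]
spA [ 0.5135 -0.3238  0.072 ]
rack [ 0.5336 -0.2027  0.028 ]
rack [ 0.5669 -0.3523  0.028 ]
rack [ 0.5091 -0.3623  0.028 ]
rack [ 0.4761 -0.2148  0.028 ]
side base [0.4623 0.008  0.    ] [ 0.456  -0.0204  0.012 ]
side base [0.5713 0.0031 0.    ] [ 0.5622 -0.0252  0.012 ]
side stoptop [0.5087 0.0846 0.062 ]
side stoptop [0.5357 0.0766 0.062 ]
side griptop [ 0.4906 -0.241   0.1   ]
side griptop [ 0.5279 -0.2342  0.1   ]
side griptop [ 0.5322 -0.2481  0.1   ]
side griptop [ 0.4961 -0.2531  0.1   ]
side spB top front [ 0.5069 -0.2932  0.072 ]
side spB top front [ 0.5433 -0.2886  0.072 ]
side spA top front [ 0.5158 -0.3254  0.072 ]
side spA top front [ 0.5511 -0.3243  0.072 ]
```

Run:
```python
from h import *
import cv2
np.set_printoptions(precision=4,suppress=True)
t=cam("top");s=cam("side")
for n,u in [("m1left",(437,125)),("m1low",(460,150)),("m2left",(497,175)),("m2low",(515,207))]:
    for z in(0,.1,.2):print(n,z,t.onz(u,z))
print(s.onz((455,387),0),s.onz((405,345),0),s.onz((440,262),0))
for z in(.15,.2,.25): print(z,t.onz((472,115),z),t.onz((548,160),z))
a=cv2.imread("pics/top0.png");b=cv2.imread("pics/side0.png")
cv2.imwrite("pics/t_m.png",cv2.resize(a[70:220,360:600],None,fx=3,fy=3,interpolation=cv2.INTER_CUBIC))
cv2.imwrite("pics/s_m.png",cv2.resize(b[160:400,370:550],None,fx=2.5,fy=2.5,interpolation=cv2.INTER_CUBIC))
```

```text
m1left 0 [ 0.7215 -0.4133  0.    ]
m1left 0.1 [ 0.69   -0.3843  0.1   ]
m1left 0.2 [ 0.6586 -0.3553  0.2   ]
m1low 0 [ 0.6498 -0.4779  0.    ]
m1low 0.1 [ 0.624  -0.4439  0.1   ]
m1low 0.2 [ 0.5981 -0.4099  0.2   ]
m2left 0 [ 0.5804 -0.5816  0.    ]
m2left 0.1 [ 0.5599 -0.5395  0.1   ]
m2left 0.2 [ 0.5395 -0.4974  0.2   ]
m2low 0 [ 0.4905 -0.6291  0.    ]
m2low 0.1 [ 0.477  -0.5833  0.1   ]
m2low 0.2 [ 0.4636 -0.5375  0.2   ]
[ 0.5416 -0.671   0.    ] [ 0.5149 -0.5682  0.    ] [ 0.7217 -0.3344  0.    ]
0.15 [ 0.7036 -0.46    0.15  ] [ 0.5919 -0.6498  0.15  ]
0.2 [ 0.6866 -0.4415  0.2   ] [ 0.5798 -0.623   0.2   ]
0.25 [ 0.6696 -0.4231  0.25  ] [ 0.5677 -0.5961  0.25  ]
```

View pics/t_m.png

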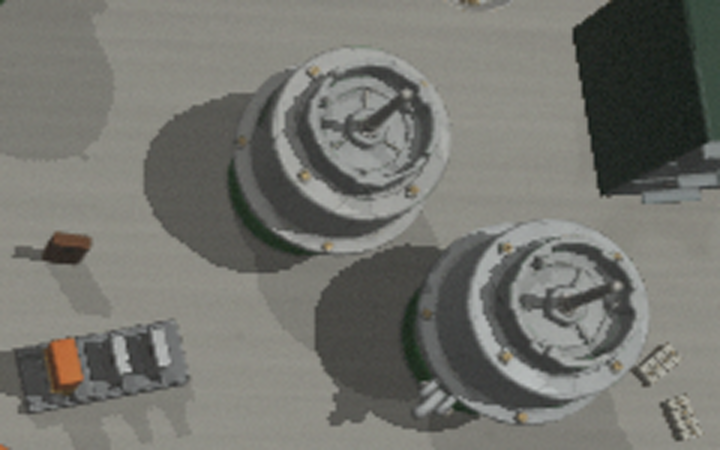

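View pics/s_m.png

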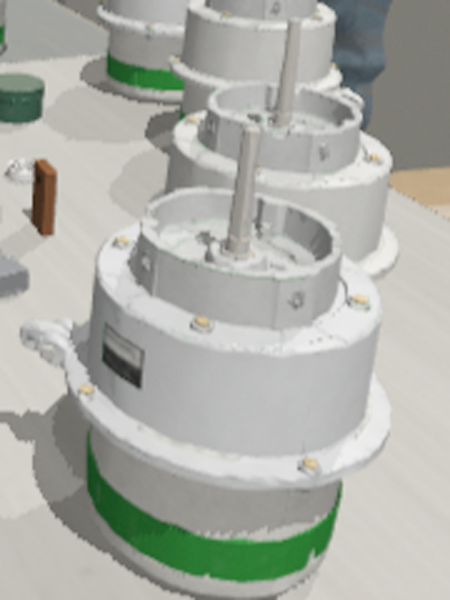

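Request:
{"name": "drive_tool", "arguments": {"plan": [0,0,0,0,0,-8.2,0,0,0,0,0,-8.2,0,0,0,0,0,-8.2,0,0,0,0,0,-8.2,0,0,0,0,0,-8.2,0,0,0,0,0,-8.2,0,0,0,0,0,-8.2,0,0,0,0,0,-8.2,0,0,0,0,0,-8.2,0,0,0,0,0,-8.2], "grip": 0.087}}

```text
clock: 1.1
eef_pos: [0.2244, -0.5778, 0.2156]
eef_rot: [-3.126, -0.002, 0.288]
wrist_force: [-0.7, -0.8, -1.1]
width: 0.0866
```

```bash
cat >> h.py <<'E'
from scipy.spatial.transform import Rotation as Ro
def goal(p,yaw,rows=1):
    from station import monitor
    s=monitor.sense();R=Ro.from_euler("xyz",s["eef_rot"]);d=R.inv().apply(np.array(p)-s["eef_pos"])
    r=(R.inv()*Ro.from_euler("xyz",[np.pi,0,yaw])).as_rotvec(degrees=True)
    print("pos",s["eef_pos"].round(4),"rot",s["eef_rot"].round(4),"w",round(s["width"],4),"t",round(s["clock"],2),"F",s["wrist_force"].round(2))
    print("tool shift mm",(d*1000).round(1),"rot deg",r.round(2))
E
python3 -c "
from h import *
goal([.531,-.325,.13],.217)"
```

```text
pos [ 0.2244 -0.5778  0.2156] rot [-3.1262e+00 -1.6000e-03  2.8770e-01] w 0.0866 t 1.1 F [-0.71 -0.79 -1.11]
tool shift mm [ 365.6 -154.1   88.5] rot deg [-0.88 -0.06  4.05]
```

Request:
{"name": "drive_tool", "arguments": {"plan": [0.038,-0.016,0,-0.9,0,4,0.038,-0.016,0,0,0,0,0.038,-0.016,0,0,0,0,0.038,-0.016,0,0,0,0,0.038,-0.016,0,0,0,0,0.038,-0.016,0,0,0,0,0.038,-0.016,0,0,0,0,0.038,-0.016,0,0,0,0,0.03,-0.015,0,0,0,0,0,0,0,0,0,0]}}

```text
clock: 2.1
eef_pos: [0.526, -0.3558, 0.2103]
eef_rot: [-3.136, 0.002, 0.214]
wrist_force: [-0.2, -0.2, -0.0]
width: 0.0875
```

```bash
python3 -c "
from h import *
goal([.531,-.325,.13],.217)"
```

```text
pos [ 0.526  -0.3558  0.2103] rot [-3.1358e+00  1.7000e-03  2.1370e-01] w 0.0875 t 2.1 F [-0.23 -0.21 -0.05]
tool shift mm [ 11.5 -28.5  80.5] rot deg [-0.33  0.09 -0.19]
```

Request:
{"name": "drive_tool", "arguments": {"plan": [0.006,-0.014,0.03,0,0,0,0.006,-0.014,0.03,0,0,0,0,0,0.02,0,0,0,0,0,0,0,0,0]}}

```text
clock: 2.5
eef_pos: [0.5317, -0.325, 0.128]
eef_rot: [-3.138, 0.003, 0.216]
wrist_force: [0.1, 0.6, 0.1]
width: 0.087
```

```bash
python3 -c "
from h import *
goal([.531,-.325,.039],.217)"
```

```text
pos [ 0.5317 -0.325   0.128 ] rot [-3.1379e+00  2.6000e-03  2.1640e-01] w 0.087 t 2.5 F [0.1  0.62 0.07]
tool shift mm [-0.5  0.2 89. ] rot deg [-0.21  0.15 -0.03]
```

Request:
{"name": "drive_tool", "arguments": {"plan": [0,0,0.03,0,0,0,0,0,0.03,0,0,0,0,0,0.02,0,0,0,0,0,0.007,0,0,0,0,0,0,0,0,0]}}

```text
clock: 3.0
eef_pos: [0.5321, -0.3303, 0.0425]
eef_rot: [3.139, -0.001, 0.213]
wrist_force: [-0.4, 0.3, -0.2]
width: 0.0874
```

Run:
```python
from h import *
from station import cams
import cv2
goal([.531,-.325,.039],.217)
for n in("side","top"):
    f=cams.grab_frame(n);im=f["image"][:,:,::-1]
    cv2.imwrite(f"pics/{n}1.png",cv2.resize(im[160:300,300:440] if n=="side" else im[130:230,340:460],None,fx=5,fy=5,interpolation=cv2.INTER_CUBIC))
```

```text
pos [ 0.5321 -0.3303  0.0425] rot [ 3.1392e+00 -5.0000e-04  2.1330e-01] w 0.0874 t 3.0 F [-0.44  0.34 -0.24]
tool shift mm [ 0.1 -5.5  3.5] rot deg [ 0.14 -0.03 -0.21]
```

View pics/side1.png

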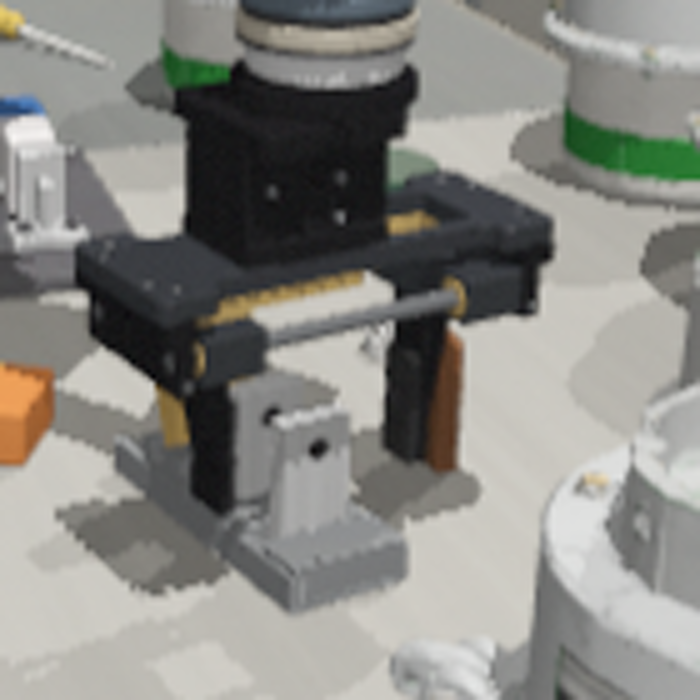

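Run:
```python
from h import *
s=cam("side");ax=np.array([np.cos(.213),np.sin(.213),0])
for d in(-.0435,0,.0435):
    p=s.proj(np.array([.5321,-.3303,.0425])+d*ax);print(d,p,(p-[300,160])*5)
print((s.proj([.5314,-.3258,.072])-[300,160])*5)
```

```text
-0.0435 [344.30916713 260.20937446] [221.54583564 501.04687229]
0 [361.83018194 255.50211478] [309.15090968 477.51057391]
0.0435 [378.58601479 251.00043168] [392.93007395 455.0021584 ]
[305.85298943 410.07851383]
```

View pics/top1.png

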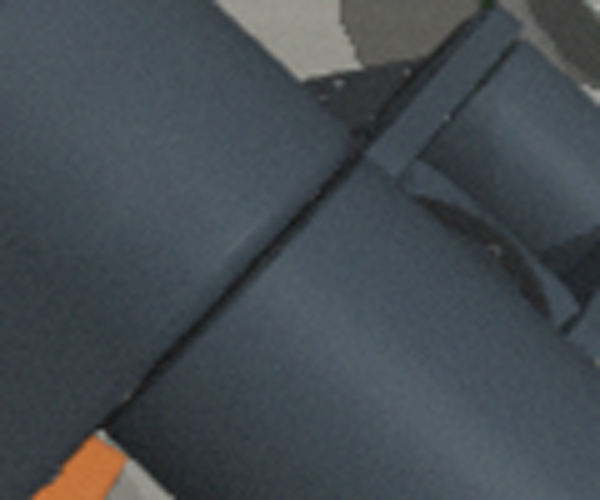

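Request:
{"name": "drive_tool", "arguments": {"plan": [0,-0.005,0.002,0,0,0,0,0,0.002,0,0,0,0,0,0,0,0,0]}}

```text
clock: 3.4
eef_pos: [0.5334, -0.3272, 0.043]
eef_rot: [3.132, -0.006, 0.213]
wrist_force: [-0.3, -0.6, 0.6]
width: 0.0871
```

Request:
{"name": "drive_tool", "arguments": {"plan": [0,0,0,0,0,0,0,0,0,0,0,0,0,0,0,0,0,0,0,0,0,0,0,0,0,0,0,0,0,0], "grip": 0.02, "squeeze": 25}}

```text
clock: 3.9
eef_pos: [0.5341, -0.3274, 0.0442]
eef_rot: [3.13, -0.007, 0.214]
wrist_force: [0.8, 0.6, -0.2]
width: 0.0548
```

```bash
python3 -c "
from h import *
goal([.531,-.325,.15],.217)"
```

```text
pos [ 0.5341 -0.3274  0.0442] rot [ 3.1305 -0.0069  0.214 ] w 0.0548 t 3.9 F [ 0.81  0.6  -0.23]
tool shift mm [  -1.8   -1.8 -105.8] rot deg [ 0.64 -0.39 -0.17]
```

Request:
{"name": "drive_tool", "arguments": {"plan": [-0.002,-0.002,0.004,0.6,-0.4,0,0,0,0.002,0,0,0,0,0,0,0,0,0,0,0,0,0,0,0,0,0,0,0,0,0,0,0,0,0,0,0,0,0,0,0,0,0,0,0,0,0,0,0]}}

```text
clock: 4.7
eef_pos: [0.5315, -0.3257, 0.0376]
eef_rot: [-3.141, 0.001, 0.214]
wrist_force: [-1.1, 0.1, 0.2]
width: 0.0336
```

```bash
python3 -c "
from h import *
goal([.531,-.325,.15],.217)"
```

```text
pos [ 0.5315 -0.3257  0.0376] rot [-3.1411e+00  8.0000e-04  2.1390e-01] w 0.0336 t 4.7 F [-1.13  0.06  0.2 ]
tool shift mm [  -0.5   -0.9 -112.4] rot deg [-0.03  0.04 -0.18]
```

Request:
{"name": "drive_tool", "arguments": {"plan": [0,0,-0.02,0,0,0,0,0,-0.03,0,0,0,0,0,-0.035,0,0,0,0,0,-0.03,0,0,0,0,0,0,0,0,0]}}

```text
clock: 5.2
eef_pos: [0.5307, -0.3258, 0.1533]
eef_rot: [-3.138, 0.004, 0.214]
wrist_force: [0.9, -0.5, -1.7]
width: 0.034
```

```bash
python3 -c "
from h import *
goal([.5196,.089,.14],-.073)"
```

```text
pos [ 0.5307 -0.3258  0.1533] rot [-3.1383  0.0039  0.2139] w 0.034 t 5.2 F [ 0.9  -0.54 -1.73]
tool shift mm [  77.3 -407.7   14.4] rot deg [-0.16  0.25 16.44]
```

Request:
{"name": "drive_tool", "arguments": {"plan": [0.008,-0.042,0,0,0,0,0.008,-0.042,0,0,0,0,0.008,-0.042,0,0,0,0,0.008,-0.042,0,0,0,0,0.008,-0.042,0,0,0,0,0.008,-0.042,0,0,0,0,0.008,-0.042,0,0,0,0,0.008,-0.042,0,0,0,0,0,-0.02,0,0,0,0,0,0,0,0,0,0]}}

```text
clock: 6.2
eef_pos: [0.5118, 0.0472, 0.1431]
eef_rot: [-3.135, 0.015, 0.208]
wrist_force: [-0.3, -0.7, -1.0]
width: 0.0339
```

```bash
python3 -c "
from h import *
goal([.5196,.089,.14],-.073)"
```

```text
pos [0.5118 0.0472 0.1431] rot [-3.1352  0.0152  0.208 ] w 0.0339 t 6.2 F [-0.27 -0.74 -0.95]
tool shift mm [ 16.3 -39.3   3.1] rot deg [-0.24  0.92 16.1 ]
```

Request:
{"name": "drive_tool", "arguments": {"plan": [0.008,-0.02,0,0,0.9,8,0.005,-0.021,0,0,0,8,0,0,0,0,0,0,0,0,0,0,0,0]}}

```text
clock: 6.6
eef_pos: [0.5181, 0.0884, 0.1397]
eef_rot: [-3.139, 0.005, -0.079]
wrist_force: [-0.2, -0.3, -1.4]
width: 0.0336
```

Run:
```python
from h import *
from station import cams
import cv2
goal([.5196,.089,.11],-.073)
f=cams.grab_frame("side");im=f["image"][:,:,::-1]
cv2.imwrite(f"pics/side2.png",cv2.resize(im[130:230,250:370],None,fx=6,fy=6,interpolation=cv2.INTER_CUBIC))
```

```text
pos [0.5181 0.0884 0.1397] rot [-3.1385  0.0054 -0.0794] w 0.0336 t 6.6 F [-0.19 -0.27 -1.45]
tool shift mm [ 1.6 -0.6 29.7] rot deg [-0.18  0.31 -0.37]
```

View pics/side2.png

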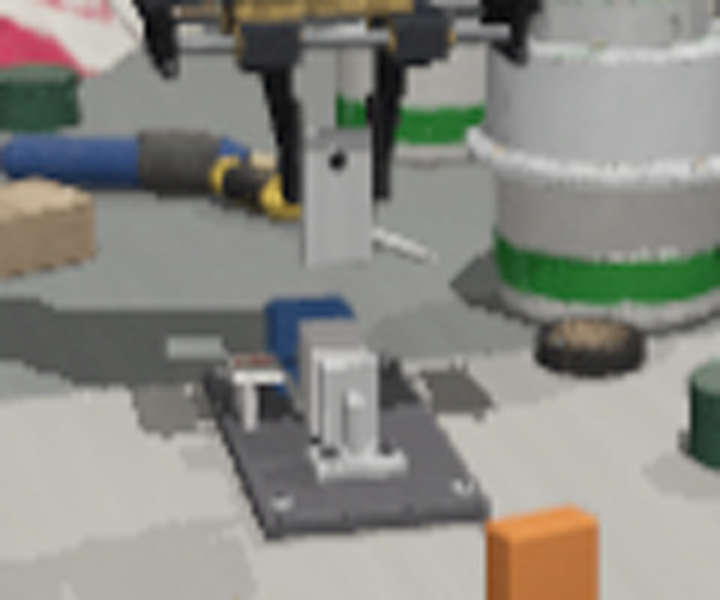

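Request:
{"name": "drive_tool", "arguments": {"plan": [0.0015,0,0.015,0,0.3,0,0,0,0.015,0,0,0,0,0,0,0,0,0]}}

```text
clock: 6.95
eef_pos: [0.5203, 0.0844, 0.1088]
eef_rot: [-3.139, -0.001, -0.08]
wrist_force: [-0.6, -0.3, -0.9]
width: 0.0337
```

Run:
```python
from h import *
goal([.5196,.089,.09],-.073)
```

```text
pos [0.5203 0.0844 0.1088] rot [-3.1394e+00 -1.0000e-03 -8.0000e-02] w 0.0337 t 6.95 F [-0.62 -0.29 -0.86]
tool shift mm [-1.1 -4.5 18.8] rot deg [-0.12 -0.06 -0.4 ]
```

Request:
{"name": "drive_tool", "arguments": {"plan": [-0.0005,-0.005,0,0,0,-0.4,0,0,0.008,0,0,0,0,0,0,0,0,0,0,0,0,0,0,0]}}

```text
clock: 7.35
eef_pos: [0.5212, 0.0877, 0.1013]
eef_rot: [-3.14, -0.003, -0.073]
wrist_force: [-0.3, 0.1, -1.1]
width: 0.034
```

Run:
```python
from h import *
goal([.5196,.089,.09],-.073)
```

```text
pos [0.5212 0.0877 0.1013] rot [-3.1397e+00 -2.7000e-03 -7.3400e-02] w 0.034 t 7.35 F [-0.34  0.08 -1.05]
tool shift mm [-1.8 -1.1 11.3] rot deg [-0.11 -0.15 -0.02]
```

Request:
{"name": "drive_tool", "arguments": {"plan": [-0.0015,-0.0015,0.006,0,0,0,0,-0.001,0.006,0,0,0,0,0,0,0,0,0]}}

```text
clock: 7.65
eef_pos: [0.5203, 0.0906, 0.0891]
eef_rot: [-3.14, -0.004, -0.073]
wrist_force: [-0.5, 0.8, -1.0]
width: 0.0338
```

Run:
```python
from h import *
from station import cams
import cv2
goal([.5196,.089,.08],-.073)
for n in("side","top"):
    f=cams.grab_frame(n);im=f["image"][:,:,::-1]
    cv2.imwrite(f"pics/{n}3.png",cv2.resize(im[130:230,260:350] if n=="side" else im[150:230,190:310],None,fx=6,fy=6,interpolation=cv2.INTER_CUBIC))
```

```text
pos [0.5203 0.0906 0.0891] rot [-3.1397 -0.0042 -0.0729] w 0.0338 t 7.65 F [-0.45  0.84 -0.96]
tool shift mm [-0.6  1.7  9.1] rot deg [-0.11 -0.24  0.01]
```

View pics/side3.png

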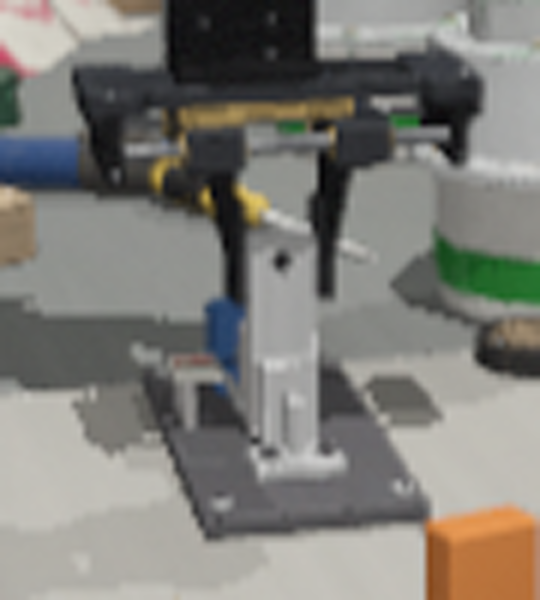

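View pics/top3.png

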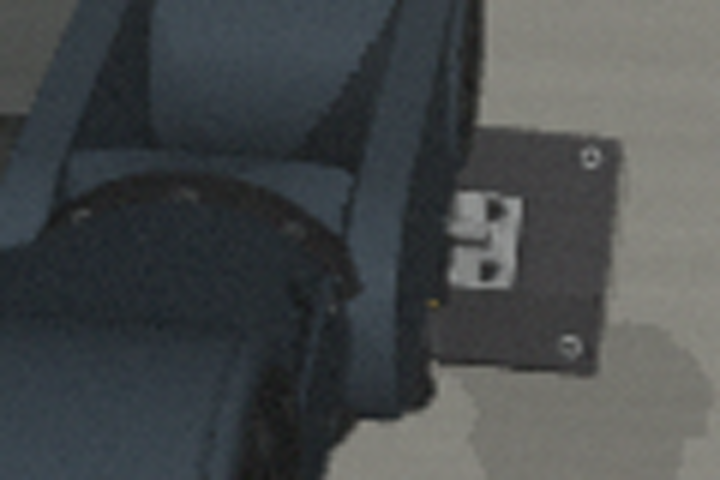

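Request:
{"name": "drive_tool", "arguments": {"plan": [0,0.001,0.006,0,0,0,0,0,0.006,0,0,0,0,0,0,0,0,0]}}

```text
clock: 8.05
eef_pos: [0.5209, 0.0895, 0.0768]
eef_rot: [-3.14, -0.006, -0.073]
wrist_force: [0.6, 0.8, -1.0]
width: 0.0333
```

Run:
```python
from h import *
goal([.5196,.089,.0445],-.073)
```

```text
pos [0.5209 0.0895 0.0768] rot [-3.1397 -0.0058 -0.0728] w 0.0333 t 8.05 F [ 0.56  0.78 -0.98]
tool shift mm [-1.5  0.7 32.3] rot deg [-0.11 -0.33  0.01]
```

Request:
{"name": "drive_tool", "arguments": {"plan": [-0.001,0,0.007,0,-0.3,0,0,-0.0005,0.006,0,0,0,0,0,0,0,0,0]}}

```text
clock: 8.35
eef_pos: [0.5199, 0.09, 0.0624]
eef_rot: [-3.14, 0.0, -0.073]
wrist_force: [-0.2, -0.5, -0.2]
width: 0.0334
```

Run:
```python
from h import *
goal([.5196,.089,.0445],-.073)
```

```text
pos [0.5199 0.09   0.0624] rot [-3.1397e+00  2.0000e-04 -7.3000e-02] w 0.0334 t 8.35 F [-0.18 -0.48 -0.23]
tool shift mm [-0.2  1.1 17.9] rot deg [-0.11  0.01 -0.  ]
```

Request:
{"name": "drive_tool", "arguments": {"plan": [0,0.0005,0.006,0,0,0,0,0,0.006,0,0,0,0,0,0.003,0,0,0,0,0,0.002,0,0,0]}}

```text
clock: 8.75
eef_pos: [0.5201, 0.0896, 0.0439]
eef_rot: [-3.14, 0.0, -0.073]
wrist_force: [-0.8, -0.1, -2.0]
width: 0.0339
```

Run:
```python
from h import *
goal([.5196,.089,.0445],-.073)
```

```text
pos [0.5201 0.0896 0.0439] rot [-3.1397  0.     -0.073 ] w 0.0339 t 8.75 F [-0.76 -0.15 -2.04]
tool shift mm [-0.4  0.6 -0.6] rot deg [-0.11  0.    0.  ]
```

Request:
{"name": "drive_tool", "arguments": {"plan": [0,0.002,0,0,0,0,0,0,0,0,0,0]}}

```text
clock: 8.95
eef_pos: [0.5198, 0.0883, 0.0436]
eef_rot: [-3.138, 0.0, -0.074]
wrist_force: [0.7, -0.3, -0.7]
width: 0.0337
```

Request:
{"name": "drive_tool", "arguments": {"plan": [0,0.002,0,0,0,0,0,0,0,0,0,0]}}

```text
clock: 9.15
eef_pos: [0.5199, 0.0886, 0.0437]
eef_rot: [-3.134, -0.0, -0.076]
wrist_force: [0.0, -0.2, -0.8]
width: 0.0343
```

Request:
{"name": "drive_tool", "arguments": {"plan": [0,0.004,0,0,0,0,0,0.003,0,0,0,0]}}

```text
clock: 9.35
eef_pos: [0.5199, 0.0883, 0.0438]
eef_rot: [-3.123, -0.002, -0.084]
wrist_force: [1.1, 14.4, -3.0]
width: 0.0339
```

Run:
```python
from h import *
goal([.5196,.089,.0445],-.073)
```

```text
pos [0.5199 0.0883 0.0438] rot [-3.123e+00 -2.100e-03 -8.370e-02] w 0.0339 t 9.35 F [ 1.07 14.36 -3.02]
tool shift mm [-0.4 -0.7 -0.7] rot deg [-1.06 -0.13 -0.61]
```

Request:
{"name": "drive_tool", "arguments": {"plan": [0,-0.0005,0,-1,0,-0.6,0,0,0,0,0,0]}}

```text
clock: 9.55
eef_pos: [0.52, 0.0893, 0.0441]
eef_rot: [-3.141, -0.003, -0.071]
wrist_force: [-0.5, -0.7, -0.6]
width: 0.0339
```

Run:
```python
from h import *
goal([.5196,.0883,.0435],-.073)
```

```text
pos [0.52   0.0893 0.0441] rot [-3.1411e+00 -2.8000e-03 -7.1400e-02] w 0.0339 t 9.55 F [-0.51 -0.73 -0.64]
tool shift mm [-0.4  1.   0.6] rot deg [-0.03 -0.16  0.09]
```

Request:
{"name": "drive_tool", "arguments": {"plan": [0,0.0005,0.0005,0,0,0,0,0,0,0,0,0,0,0,0,0,0,0,0,0,0,0,0,0,0,0,0,0,0,0], "grip": 0.06}}

```text
clock: 10.05
eef_pos: [0.5208, 0.0866, 0.0444]
eef_rot: [3.141, -0.005, -0.072]
wrist_force: [0.2, 0.5, -0.6]
width: 0.0586
```

Run:
```python
from h import *
goal([.52,.0893,.13],-.073)
```

```text
pos [0.5208 0.0866 0.0444] rot [ 3.1409 -0.0046 -0.0723] w 0.0586 t 10.05 F [ 0.16  0.45 -0.62]
tool shift mm [ -0.6  -2.6 -85.7] rot deg [ 0.04 -0.26  0.04]
```

Lift straight up, then look.

Request:
{"name": "drive_tool", "arguments": {"plan": [0,0,-0.02,0,0,0,0,0,-0.03,0,0,0,0,0,-0.035,0,0,0,0,0,-0.035,0,0,0,0,0,-0.02,0,0,0,0,0,0,0,0,0]}}

```text
clock: 10.65
eef_pos: [0.5195, 0.0857, 0.1882]
eef_rot: [3.141, -0.001, -0.074]
wrist_force: [0.7, -0.7, -0.2]
width: 0.0599
```

Run:
```python
from h import *
from station import cams
import cv2
goal([.512,-.238,.19],.217)
f=cams.grab_frame("side");im=f["image"][:,:,::-1]
cv2.imwrite(f"pics/side4.png",cv2.resize(im[130:230,260:350],None,fx=6,fy=6,interpolation=cv2.INTER_CUBIC))
```

```text
pos [0.5195 0.0857 0.1882] rot [ 3.1405e+00 -7.0000e-04 -7.3700e-02] w 0.0599 t 10.65 F [ 0.73 -0.73 -0.2 ]
tool shift mm [ 16.4 323.4  -1.4] rot deg [  0.07  -0.03 -16.66]
```

View pics/side4.png

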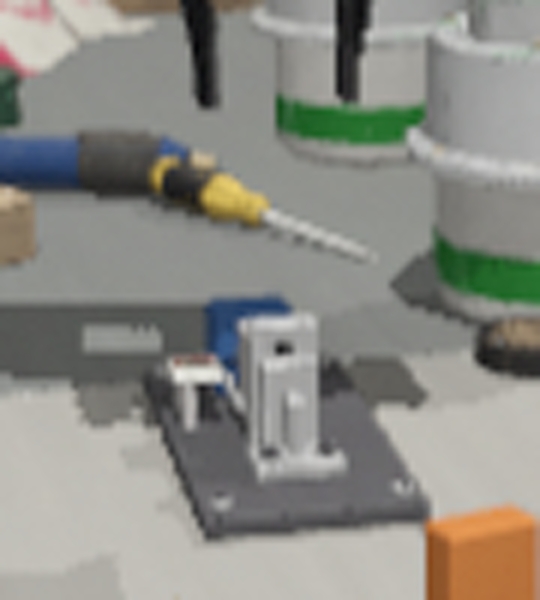

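Request:
{"name": "drive_tool", "arguments": {"plan": [0,0.038,0,0,0,0,0,0.038,0,0,0,0,0,0.038,0,0,0,0,0,0.038,0,0,0,0,0,0.038,0,0,0,0,0,0.038,0,0,0,0,0,0.038,0,0,0,0,0,0.03,0,0,0,-8,0,0,0,0,0,-8,0,0,0,0,0,0], "grip": 0.087}}

```text
clock: 11.7
eef_pos: [0.488, -0.2176, 0.17]
eef_rot: [-3.125, 0.022, 0.217]
wrist_force: [0.6, 0.7, -0.1]
width: 0.0868
```

Run:
```python
from h import *
from station import cams
import cv2,pickle
goal([.512,-.2385,.13],.217)
f=cams.grab_frame("top");pickle.dump(f,open("top5.pkl","wb"));im=f["image"][:,:,::-1]
cv2.imwrite(f"pics/top5.png",cv2.resize(im[150:230,190:310],None,fx=6,fy=6,interpolation=cv2.INTER_CUBIC))
```

```text
pos [ 0.488  -0.2176  0.17  ] rot [-3.1252  0.0224  0.217 ] w 0.0868 t 11.7 F [ 0.62  0.68 -0.05]
tool shift mm [19.9 26.2 39.1] rot deg [-0.94  1.28 -0.01]
```

View pics/top5.png

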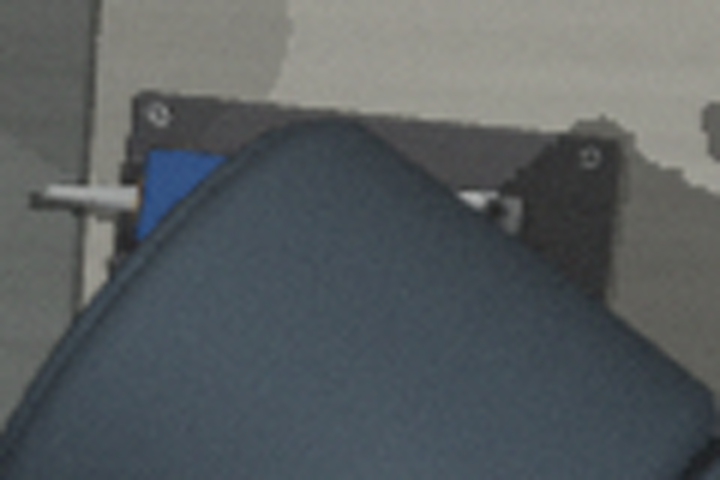

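Request:
{"name": "drive_tool", "arguments": {"plan": [0.01,0.013,0.005,-0.9,1.3,0,0.01,0.013,0.01,0,0,0,0,0,0.01,0,0,0,0,0,0,0,0,0]}}

```text
clock: 12.15
eef_pos: [0.5112, -0.2346, 0.1401]
eef_rot: [-3.135, 0.004, 0.208]
wrist_force: [-0.2, 0.6, 0.1]
width: 0.0871
```

Run:
```python
from h import *
goal([.512,-.2385,.13],.217)
```

```text
pos [ 0.5112 -0.2346  0.1401] rot [-3.1354  0.0043  0.2076] w 0.0871 t 12.15 F [-0.17  0.56  0.11]
tool shift mm [ 0.1  4.  10. ] rot deg [-0.36  0.25 -0.54]
```

Request:
{"name": "drive_tool", "arguments": {"plan": [0,0.002,0.015,-0.4,0.2,-0.5,0,0,0.02,0,0,0,0,0,0.02,0,0,0,0,0,0.014,0,0,0,0,0,0,0,0,0]}}

```text
clock: 12.65
eef_pos: [0.5085, -0.2306, 0.0688]
eef_rot: [-3.138, 0.004, 0.215]
wrist_force: [0.1, 0.5, 0.2]
width: 0.0873
```

Run:
```python
from h import *
goal([.512,-.2385,.063],.217)
```

```text
pos [ 0.5085 -0.2306  0.0688] rot [-3.1383  0.0043  0.2153] w 0.0873 t 12.65 F [0.15 0.47 0.17]
tool shift mm [1.7 8.5 5.8] rot deg [-0.19  0.25 -0.1 ]
```

Request:
{"name": "drive_tool", "arguments": {"plan": [0.001,0.006,0.003,-0.2,0.2,0,0,0.002,0.002,0,0,0,0,0,0,0,0,0]}}

```text
clock: 12.95
eef_pos: [0.5115, -0.2377, 0.0649]
eef_rot: [3.141, 0.0, 0.216]
wrist_force: [0.2, 0.3, 0.0]
width: 0.0868
```

Run:
```python
from h import *
from station import cams
import cv2
goal([.512,-.2385,.063],.217)
f=cams.grab_frame("side");im=f["image"][:,:,::-1]
cv2.imwrite(f"pics/side5.png",cv2.resize(im[170:290,290:410],None,fx=5,fy=5,interpolation=cv2.INTER_CUBIC))
```

```text
pos [ 0.5115 -0.2377  0.0649] rot [3.1405 0.     0.2157] w 0.0868 t 12.95 F [0.24 0.33 0.01]
tool shift mm [0.3 0.8 1.9] rot deg [ 0.06  0.   -0.08]
```

View pics/side5.png

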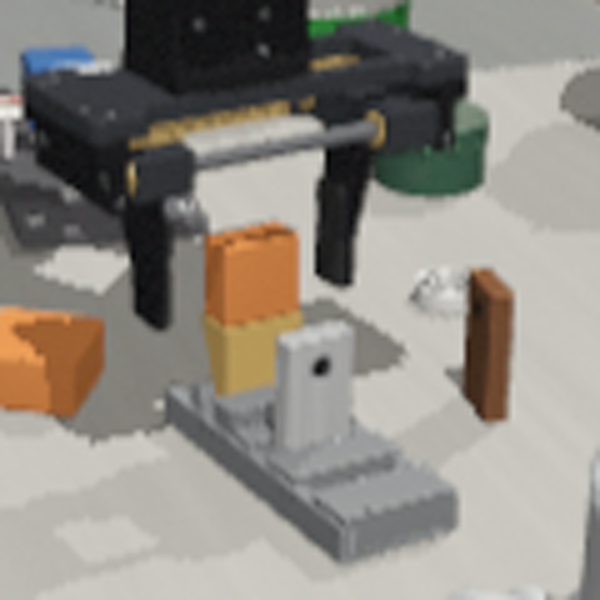

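Request:
{"name": "drive_tool", "arguments": {"plan": [0,0.0005,0.002,0,0,0,0,0,0,0,0,0,0,0,0,0,0,0,0,0,0,0,0,0,0,0,0,0,0,0,0,0,0,0,0,0,0,0,0,0,0,0,0,0,0,0,0,0,0,0,0,0,0,0], "grip": 0.02, "squeeze": 45}}

```text
clock: 13.9
eef_pos: [0.5125, -0.239, 0.0645]
eef_rot: [3.138, -0.002, 0.215]
wrist_force: [0.1, 0.5, 0.8]
width: 0.0396
```

Run:
```python
from h import *
goal([.512,-.2385,.18],.217)
```

```text
pos [ 0.5125 -0.239   0.0645] rot [ 3.138e+00 -2.200e-03  2.153e-01] w 0.0396 t 13.9 F [0.14 0.51 0.77]
tool shift mm [-1.000e-01 -1.000e-01 -1.155e+02] rot deg [ 0.2  -0.13 -0.1 ]
```

Request:
{"name": "drive_tool", "arguments": {"plan": [0,0,-0.02,0,0,0,0,0,-0.03,0,0,0,0,0,-0.035,0,0,0,0,0,-0.035,0,0,0,0,0,-0.01,0,0,0,0,0,0,0,0,0]}}

```text
clock: 14.5
eef_pos: [0.51, -0.2371, 0.1953]
eef_rot: [-3.138, 0.004, 0.215]
wrist_force: [0.6, 0.5, -1.5]
width: 0.0397
```

Run:
```python
from h import *
from station import cams
import cv2
goal([.521,.1097,.17],-.073)
f=cams.grab_frame("side");im=f["image"][:,:,::-1]
cv2.imwrite(f"pics/side6.png",cv2.resize(im[150:270,280:400],None,fx=5,fy=5,interpolation=cv2.INTER_CUBIC))
```

```text
pos [ 0.51   -0.2371  0.1953] rot [-3.1382  0.0037  0.215 ] w 0.0397 t 14.5 F [ 0.59  0.46 -1.48]
tool shift mm [  84.9 -336.4   26.1] rot deg [-0.16  0.24 16.5 ]
```

View pics/side6.png

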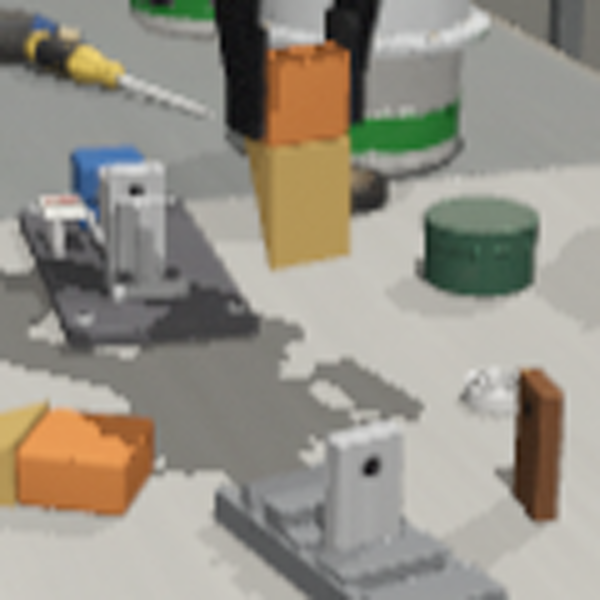

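Wedge held upright in the picture, spacer in the gap behind the stop. Carry it across.

Request:
{"name": "drive_tool", "arguments": {"plan": [0.01,-0.04,0,0,0,0,0.01,-0.04,0,0,0,0,0.01,-0.04,0,0,0,0,0.01,-0.04,0,0,0,0,0.01,-0.04,0,0,0,0,0.01,-0.04,0,0,0,0,0.01,-0.03,0,0,0,0,0,0,0,0,0,8,0,0,0,0,0,8,0,0,0,0,0,0]}}

```text
clock: 15.55
eef_pos: [0.5095, 0.0538, 0.1743]
eef_rot: [-3.134, 0.042, -0.077]
wrist_force: [-0.9, -0.8, -1.6]
width: 0.0395
```

Run:
```python
from h import *
goal([.521,.1097,.17],-.073)
```

```text
pos [0.5095 0.0538 0.1743] rot [-3.1335  0.042  -0.0769] w 0.0395 t 15.55 F [-0.9  -0.78 -1.56]
tool shift mm [  7.3 -56.6   4.4] rot deg [-0.47  2.4  -0.23]
```

Request:
{"name": "drive_tool", "arguments": {"plan": [0.003,-0.02,-0.003,-0.4,2.4,0,0.003,-0.02,0,0,0,0,0.001,-0.014,0,0,0,0,0,0,0,0,0,0]}}

```text
clock: 15.95
eef_pos: [0.5176, 0.1073, 0.1714]
eef_rot: [3.141, 0.01, -0.069]
wrist_force: [-0.1, -0.5, -1.1]
width: 0.0396
```

Run:
```python
from h import *
from station import cams
import cv2
goal([.521,.1097,.15],-.073)
f=cams.grab_frame("side");im=f["image"][:,:,::-1]
cv2.imwrite(f"pics/side7.png",cv2.resize(im[120:230,260:350],None,fx=6,fy=6,interpolation=cv2.INTER_CUBIC))
```

```text
pos [0.5176 0.1073 0.1714] rot [ 3.1413  0.0105 -0.0688] w 0.0396 t 15.95 F [-0.09 -0.53 -1.07]
tool shift mm [ 3.5 -2.7 21.3] rot deg [0.02 0.6  0.24]
```

View pics/side7.png

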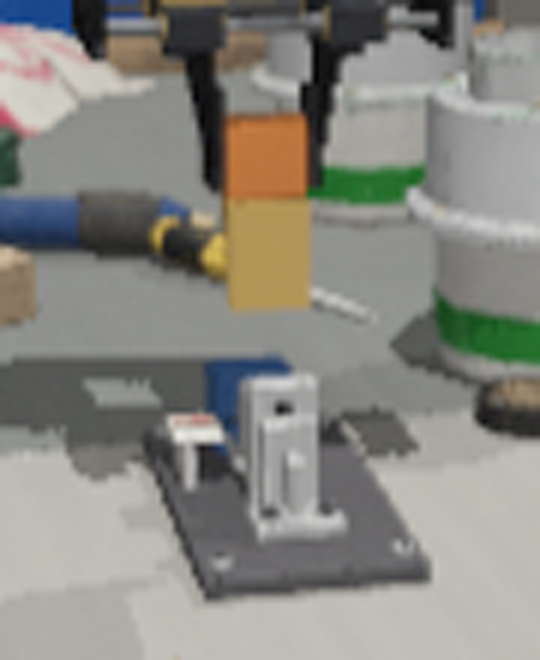

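Request:
{"name": "drive_tool", "arguments": {"plan": [0.003,-0.002,0.01,0,0.6,0.2,0,0,0.012,0,0,0,0,0,0,0,0,0]}}

```text
clock: 16.3
eef_pos: [0.52, 0.1062, 0.1475]
eef_rot: [3.139, 0.002, -0.071]
wrist_force: [0.0, 0.7, -2.3]
width: 0.0398
```

Run:
```python
from h import *
goal([.521,.1097,.145],-.073)
```

```text
pos [0.52   0.1062 0.1475] rot [ 3.1392e+00  1.9000e-03 -7.1200e-02] w 0.0398 t 16.3 F [ 0.03  0.74 -2.29]
tool shift mm [ 0.8 -3.6  2.5] rot deg [0.14 0.11 0.1 ]
```

Request:
{"name": "drive_tool", "arguments": {"plan": [0.0005,-0.0035,0,0,0,0,0,0,0,0,0,0,0,0,0,0,0,0]}}

```text
clock: 16.6
eef_pos: [0.5208, 0.1086, 0.1473]
eef_rot: [3.139, 0.003, -0.072]
wrist_force: [1.3, 0.3, -1.4]
width: 0.0398
```

Run:
```python
from h import *
from station import cams
import cv2,pickle
goal([.521,.1097,.145],-.073)
f=cams.grab_frame("side");im=f["image"][:,:,::-1];pickle.dump(f,open("side8.pkl","wb"))
cv2.imwrite(f"pics/side8.png",cv2.resize(im[140:215,270:340],None,fx=10,fy=10,interpolation=cv2.INTER_CUBIC)[:, :])
f=cams.grab_frame("top");im=f["image"][:,:,::-1];pickle.dump(f,open("top8.pkl","wb"))
cv2.imwrite(f"pics/top8.png",cv2.resize(im[150:230,190:310],None,fx=6,fy=6,interpolation=cv2.INTER_CUBIC))
```

```text
pos [0.5208 0.1086 0.1473] rot [ 3.1388e+00  3.0000e-03 -7.2200e-02] w 0.0398 t 16.6 F [ 1.29  0.27 -1.41]
tool shift mm [ 0.1 -1.1  2.3] rot deg [0.16 0.17 0.05]
```

View pics/side8.png

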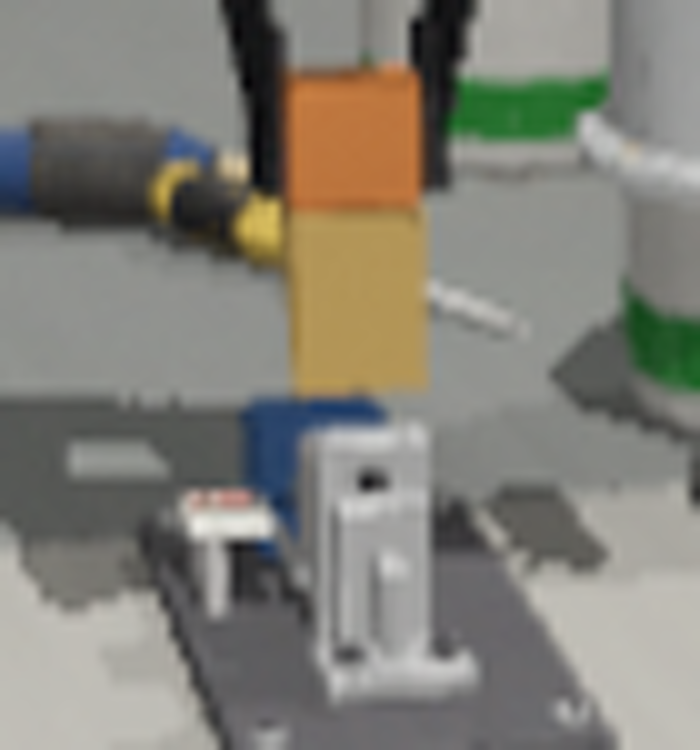

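View pics/top8.png

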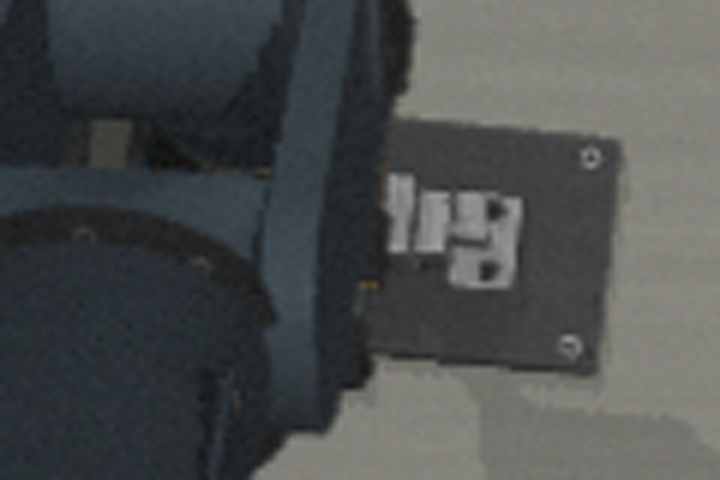

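Run:
```python
from h import *
np.set_printoptions(precision=4,suppress=True)
t=cam("top","8");s=cam("side","8")
for u in[(302,440),(430,436)]:print("spacer near top side",s.onz(cr(u,(270,140),10),.078))
for u in[(310,427),(425,424)]:print("spacer far top side",s.onz(cr(u,(270,140),10),.078))
for u in[(296,392),(427,390)]:print("wedge bottom",s.onz(cr(u,(270,140),10),.0888))
for u in[(413,177),(408,250)]:print("spacer near top top",t.onz(cr(u,(190,150),6),.078))
for u in[(425,193),(419,252)]:print("stop top",t.onz(cr(u,(190,150),6),.062))
```

```text
spacer near top side [0.4992 0.086  0.078 ]
spacer near top side [0.5365 0.0791 0.078 ]
spacer far top side [0.5046 0.0978 0.078 ]
spacer far top side [0.5382 0.0909 0.078 ]
wedge bottom [0.5008 0.0992 0.0888]
wedge bottom [0.5387 0.0902 0.0888]
spacer near top top [0.5356 0.0821 0.078 ]
spacer near top top [0.5034 0.0829 0.078 ]
stop top [0.5315 0.0782 0.062 ]
stop top [0.5051 0.0797 0.062 ]
```

Request:
{"name": "drive_tool", "arguments": {"plan": [0,-0.0025,0.006,0,0,0,0,-0.0005,0.005,0,0,0,0,0,0,0,0,0]}}

```text
clock: 17.0
eef_pos: [0.5214, 0.1119, 0.1362]
eef_rot: [3.139, 0.001, -0.072]
wrist_force: [-0.4, -0.0, -1.1]
width: 0.0399
```

Run:
```python
from h import *
goal([.521,.1105,.125],-.073)
```

```text
pos [0.5214 0.1119 0.1362] rot [ 3.139e+00  1.300e-03 -7.210e-02] w 0.0399 t 17.0 F [-0.4  -0.01 -1.14]
tool shift mm [-0.3  1.4 11.2] rot deg [0.15 0.07 0.05]
```

Request:
{"name": "drive_tool", "arguments": {"plan": [0,0.001,0.005,0,0,0,0,0,0.004,0,0,0,0,0,0,0,0,0]}}

```text
clock: 17.3
eef_pos: [0.5211, 0.1109, 0.1261]
eef_rot: [3.139, 0.002, -0.072]
wrist_force: [0.0, 0.6, -1.4]
width: 0.0396
```

Run:
```python
from h import *
goal([.521,.1105,.115],-.073)
```

```text
pos [0.5211 0.1109 0.1261] rot [ 3.1389e+00  2.0000e-03 -7.1800e-02] w 0.0396 t 17.3 F [ 0.04  0.56 -1.38]
tool shift mm [-0.   0.4 11.1] rot deg [0.16 0.11 0.07]
```

Request:
{"name": "drive_tool", "arguments": {"plan": [0,0,0.005,0,0,0,0,0,0.005,0,0,0,0,0,0,0,0,0]}}

```text
clock: 17.6
eef_pos: [0.5211, 0.1108, 0.1151]
eef_rot: [3.139, 0.002, -0.072]
wrist_force: [0.0, -0.2, -1.7]
width: 0.0396
```

Run:
```python
from h import *
goal([.521,.1105,.105],-.073)
```

```text
pos [0.5211 0.1108 0.1151] rot [ 3.1389e+00  2.0000e-03 -7.1900e-02] w 0.0396 t 17.6 F [ 0.03 -0.25 -1.69]
tool shift mm [-0.   0.3 10.1] rot deg [0.16 0.12 0.07]
```

Request:
{"name": "drive_tool", "arguments": {"plan": [0,0,0.005,0,0,0,0,0,0.004,0,0,0,0,0,0,0,0,0]}}

```text
clock: 17.9
eef_pos: [0.5214, 0.1104, 0.1054]
eef_rot: [3.138, 0.001, -0.072]
wrist_force: [0.5, -0.8, -0.4]
width: 0.0398
```

Run:
```python
from h import *
goal([.521,.1105,.09],-.073)
```

```text
pos [0.5214 0.1104 0.1054] rot [ 3.1382e+00  1.4000e-03 -7.1500e-02] w 0.0398 t 17.9 F [ 0.55 -0.79 -0.42]
tool shift mm [-0.4 -0.1 15.4] rot deg [0.19 0.08 0.09]
```

Request:
{"name": "drive_tool", "arguments": {"plan": [0,0.001,0.004,0,0,0,0,0.001,0.003,0,0,0,0,0,0,0,0,0]}}

```text
clock: 18.2
eef_pos: [0.522, 0.1077, 0.0984]
eef_rot: [3.138, -0.0, -0.071]
wrist_force: [0.6, -0.0, -2.1]
width: 0.0397
```

Run:
```python
from h import *
from station import cams
import cv2,pickle
goal([.521,.1105,.09],-.073)
f=cams.grab_frame("side");im=f["image"][:,:,::-1];pickle.dump(f,open("side9.pkl","wb"))
cv2.imwrite(f"pics/side9.png",cv2.resize(im[140:215,270:340],None,fx=10,fy=10,interpolation=cv2.INTER_CUBIC)[:, :])
```

```text
pos [0.522  0.1077 0.0984] rot [ 3.1375e+00 -2.0000e-04 -7.1300e-02] w 0.0397 t 18.2 F [ 0.56 -0.04 -2.08]
tool shift mm [-1.2 -2.7  8.4] rot deg [ 0.23 -0.01  0.1 ]
```

View pics/side9.png

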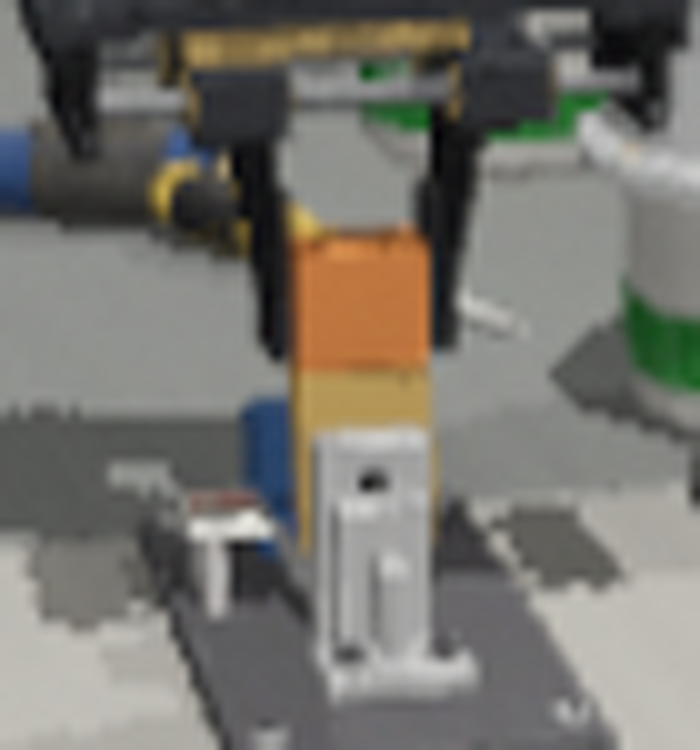

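Request:
{"name": "drive_tool", "arguments": {"plan": [0,0.001,0.003,0,0,0,0,0.0005,0.003,0,0,0,0,0,0,0,0,0]}}

```text
clock: 18.55
eef_pos: [0.5228, 0.1074, 0.0931]
eef_rot: [3.14, -0.003, -0.073]
wrist_force: [0.4, -0.3, -3.2]
width: 0.0395
```

Run:
```python
from h import *
goal([.521,.1077,.085],-.073)
```

```text
pos [0.5228 0.1074 0.0931] rot [ 3.14e+00 -2.90e-03 -7.26e-02] w 0.0395 t 18.55 F [ 0.4  -0.29 -3.18]
tool shift mm [-1.9 -0.2  8.1] rot deg [ 0.09 -0.16  0.02]
```

Request:
{"name": "drive_tool", "arguments": {"plan": [-0.001,0.0005,0.003,0,0,0,0,0.0005,0.002,0,0,0,0,0,0,0,0,0]}}

```text
clock: 18.85
eef_pos: [0.5229, 0.1072, 0.0889]
eef_rot: [3.142, -0.006, -0.073]
wrist_force: [-0.1, -0.1, -0.6]
width: 0.0399
```

Run:
```python
from h import *
goal([.521,.1077,.085],-.073)
```

```text
pos [0.5229 0.1072 0.0889] rot [ 3.1415 -0.0062 -0.0731] w 0.0399 t 18.85 F [-0.07 -0.15 -0.62]
tool shift mm [-2.  -0.4  3.9] rot deg [ 0.   -0.35 -0.  ]
```

Request:
{"name": "drive_tool", "arguments": {"plan": [-0.001,0.0005,0.003,0,-0.3,0,0,0.0005,0.002,0,0,0,0,0,0,0,0,0]}}

```text
clock: 19.15
eef_pos: [0.5233, 0.1069, 0.085]
eef_rot: [-3.14, -0.004, -0.074]
wrist_force: [0.6, 0.8, 0.0]
width: 0.0399
```

Run:
```python
from h import *
from station import cams
import cv2,pickle
goal([.521,.1077,.085],-.073)
f=cams.grab_frame("side");im=f["image"][:,:,::-1];pickle.dump(f,open("side10.pkl","wb"))
cv2.imwrite(f"pics/side10.png",cv2.resize(im[160:215,270:330],None,fx=12,fy=12,interpolation=cv2.INTER_CUBIC)[:, :])
f=cams.grab_frame("top");im=f["image"][:,:,::-1]
cv2.imwrite(f"pics/top10.png",cv2.resize(im[150:230,190:310],None,fx=6,fy=6,interpolation=cv2.INTER_CUBIC))
```

```text
pos [0.5233 0.1069 0.085 ] rot [-3.14   -0.0043 -0.0738] w 0.0399 t 19.15 F [0.59 0.77 0.03]
tool shift mm [-2.3 -0.6 -0.1] rot deg [-0.09 -0.25 -0.04]
```

View pics/side10.png

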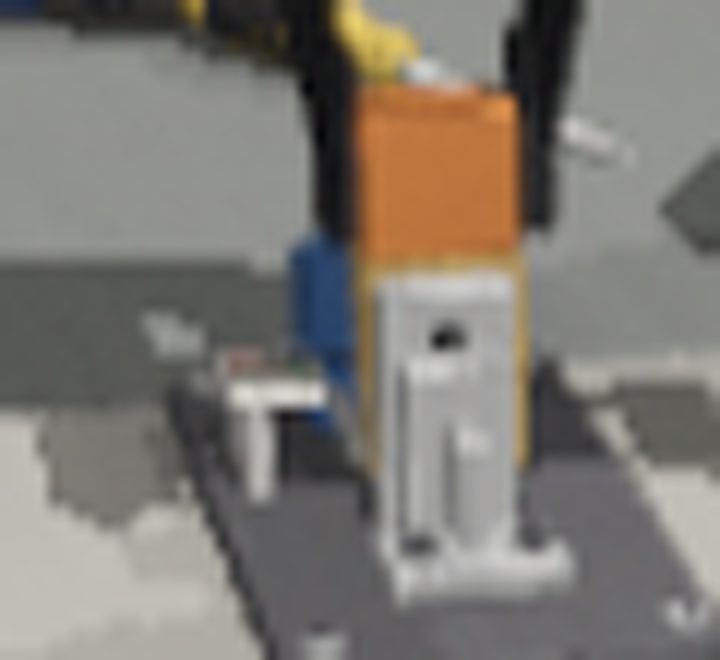

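View pics/top10.png

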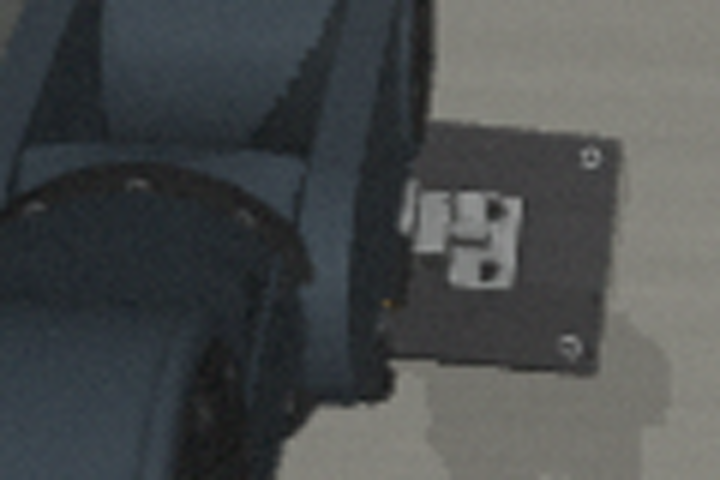

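```bash
cat >> h.py <<'E'
def avg(n=6,save=None):
    from station import monitor,cams
    import cv2
    F=[];P=[];T=[];ims=[]
    for i in range(n):
        f=cams.grab_frame("side");ims.append(f["image"].astype(float));s=monitor.sense();F.append(s["wrist_force"]);P.append(s["eef_pos"]);T.append(s["ft_torque"])
    print("avg F",np.mean(F,0).round(2),"pos",np.mean(P,0).round(4),"T",np.mean(T,0).round(3),"rot",s["eef_rot"].round(4),"t",round(s["clock"],2),"w",round(s["width"],4))
    if save:
        im=np.mean(ims,0).astype(np.uint8)[:,:,::-1]
        cv2.imwrite(f"pics/{save}.png",cv2.resize(im[180:215,280:320],None,fx=18,fy=16,interpolation=cv2.INTER_CUBIC))
E
python3 -c "
from h import *
avg(6,'sc1')"
```

```text
avg F [-0.03  1.21  1.84] pos [0.5233 0.1069 0.0849] T [ 0.382 -0.138  0.022] rot [-3.1401 -0.0041 -0.0738] t 19.55 w 0.0394
```

View pics/sc1.png

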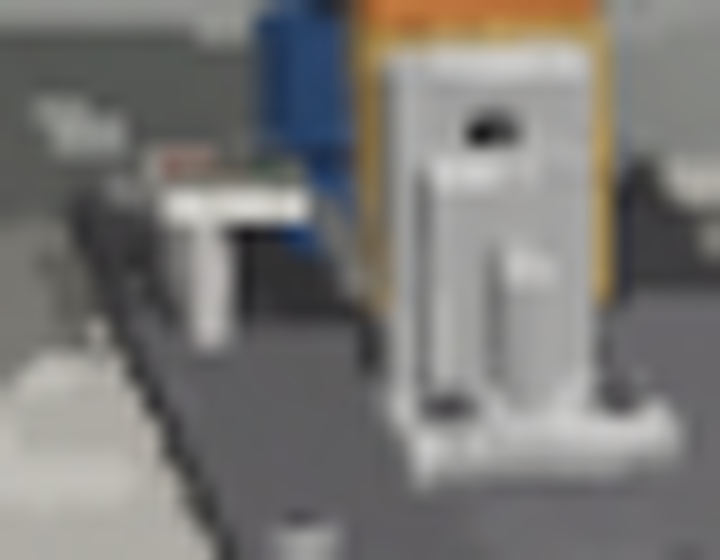

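Run:
```python
import cv2,pickle,numpy as np
o=[]
for k in("side0","side8","side9","side10"):
    im=pickle.load(open(k+".pkl","rb"))["image"][:,:,::-1]
    o.append(cv2.resize(im[184:200,282:302],None,fx=18,fy=18,interpolation=cv2.INTER_NEAREST))
cv2.imwrite("pics/sccmp.png",np.vstack([np.hstack(o[:2]),np.hstack(o[2:])]))
```

```text
(no output)
```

View pics/sccmp.png

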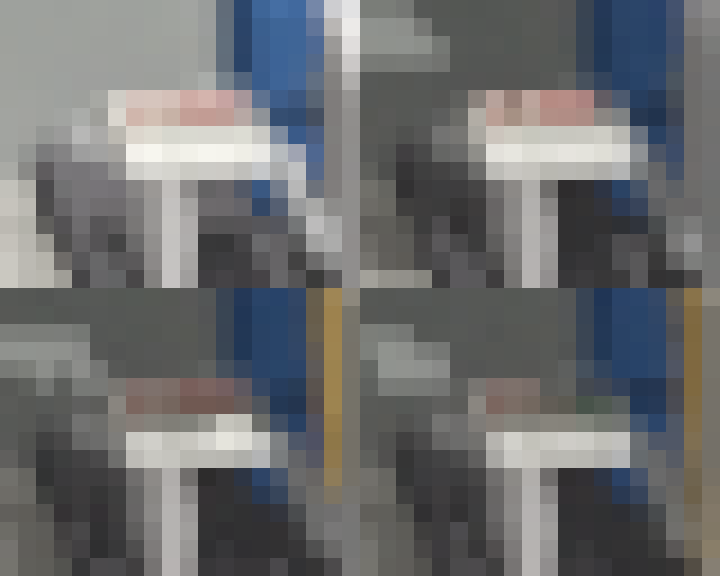

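Run:
```python
from h import *
import cv2
f=pickle.load(open("top0.pkl","rb"));t=C(f);g=cv2.cvtColor(f["image"],cv2.COLOR_RGB2GRAY).astype(np.float32)
yaw=-.073;ax=np.array([np.cos(yaw),np.sin(yaw),0]);ay=np.array([-np.sin(yaw),np.cos(yaw),0])
o=np.array([.5188,.0808,.062])
ys=np.arange(-.016,.064,.001)
for xs in [np.arange(-.009,.0095,.001)]:
    prof=[]
    for y in ys:
        P=[t.proj(o+ay*y+ax*x) for x in xs];P=np.array(P,np.float32)
        prof.append(cv2.remap(g,P[:,0:1],P[:,1:2],cv2.INTER_LINEAR).mean())
    for y,v in zip(ys,prof):print(round(y*1000),int(v),end=" | ")
```

```text
-16 100 | -15 96 | -14 104 | -13 119 | -12 136 | -11 147 | -10 153 | -9 156 | -8 157 | -7 156 | -6 155 | -5 154 | -4 155 | -3 155 | -2 150 | -1 135 | 0 113 | 1 92 | 2 75 | 3 62 | 4 54 | 5 52 | 6 51 | 7 50 | 8 50 | 9 51 | 10 51 | 11 51 | 12 51 | 13 50 | 14 52 | 15 59 | 16 68 | 17 75 | 18 80 | 19 83 | 20 89 | 21 99 | 22 113 | 23 127 | 24 141 | 25 155 | 26 167 | 27 177 | 28 182 | 29 182 | 30 180 | 31 177 | 32 176 | 33 175 | 34 175 | 35 175 | 36 175 | 37 175 | 38 175 | 39 175 | 40 174 | 41 174 | 42 174 | 43 174 | 44 174 | 45 173 | 46 174 | 47 174 | 48 174 | 49 174 | 50 174 | 51 174 | 52 173 | 53 173 | 54 173 | 55 172 | 56 167 | 57 153 | 58 133 | 59 112 | 60 97 | 61 85 | 62 83 | 63 89 |
```

Request:
{"name": "drive_tool", "arguments": {"plan": [0,0.0015,0,0,0,0,0,0,0,0,0,0]}}

```text
clock: 19.75
eef_pos: [0.5232, 0.1066, 0.085]
eef_rot: [-3.138, -0.004, -0.075]
wrist_force: [0.1, 2.0, 1.0]
width: 0.0399
```

```bash
python3 -c "
from h import *
avg(6,'sc2')"
```

```text
avg F [0.56 3.51 1.84] pos [0.5233 0.1065 0.085 ] T [ 0.967 -0.165  0.036] rot [-3.138  -0.0043 -0.0752] t 20.05 w 0.0398
```

Run:
```python
from h import *
import cv2
s=cam("side","0")
yaw=-.073;ax=np.array([np.cos(yaw),np.sin(yaw),0]);ay=np.array([-np.sin(yaw),np.cos(yaw),0])
F=np.array([.5205,.1022,0])
for d in(0,.003,.005,.007):
    print(d,[s.proj(F+ay*(.03+d)+ax*x+[0,0,.042]).round(2) for x in(-.014,-.03)])
for k in("0","8","9","10"):
    im=pickle.load(open(f"side{k}.pkl","rb"))["image"]
    print(k);print(im[188:193,288:297].tolist().__repr__() if 0 else "\n".join(" ".join("%3d,%3d,%3d"%tuple(p) for p in r) for r in im[188:192,288:297]))
```

```text
0 [array([299.32, 189.96]), array([294.19, 190.31])]
0.003 [array([299.16, 189.65]), array([294.04, 190.  ])]
0.005 [array([299.05, 189.45]), array([293.94, 189.8 ])]
0.007 [array([298.95, 189.25]), array([293.84, 189.6 ])]
0
157,159,157 158,159,156 157,159,155 157,159,156 162,164,160 169,172,169 119,130,139  83,101,125  57, 92,139
207,204,197 213,196,189 214,197,189 212,192,184 207,172,165 212,180,173 199,164,162 167,150,154  94,114,144
218,214,206 208,182,172 210,191,179 199,178,166 195,159,150 194,156,148 191,158,150 183,168,164 143,147,152
188,185,177 220,214,205 222,219,209 215,215,206 217,217,208 217,216,208 217,216,208 220,220,211 202,201,196
8
 85, 85, 84  84, 85, 83  85, 85, 83  84, 86, 84  87, 88, 86  93, 95, 93  71, 81, 93  51, 68, 92  39, 64, 99
138,130,124 183,162,155 151,128,120 188,164,156 182,139,131 183,141,134 172,131,128  98, 92, 99  77, 90,111
178,173,165 186,159,149 166,145,132 183,163,152 178,143,134 177,141,133 172,140,132 139,134,130 127,130,131
171,168,161 204,197,189 206,203,193 199,199,189 200,200,192 200,199,191 201,200,192 205,204,196 185,184,178
9
 87, 8
[... 160 characters left out ...]
1 123,100, 96 116, 95, 96  94, 88, 96  54, 71, 98
137,133,127 123,102, 95 124,109,101 117,102, 94 112, 89, 82 112, 89, 82 109, 88, 82 103, 93, 91  80, 85, 92
128,125,119 134,126,120 133,130,123 128,126,119 129,129,122 147,146,139 197,196,188 191,190,182 108,109,105
10
 84, 85, 84  86, 87, 85  86, 87, 84  86, 86, 84  88, 89, 86  93, 95, 94  70, 81, 93  50, 68, 92  39, 65,101
120,117,113 125,110,106 126,113,107 121,109,104  92, 92, 89  95, 96, 93  68, 73, 80  64, 71, 84  51, 65, 89
138,134,128 123,102, 95 123,109,101 115,104, 95  98, 93, 86  92, 90, 82  72, 83, 74  80, 89, 81  87, 93, 93
127,124,120 133,126,119 134,132,124 130,128,121 135,132,124 134,131,123 128,131,122 115,119,111 115,117,114
```

View pics/sc2.png

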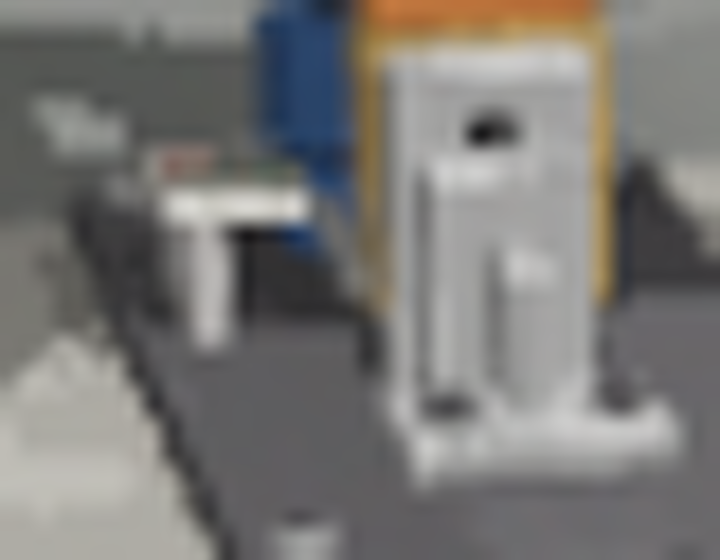

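Request:
{"name": "drive_tool", "arguments": {"plan": [0,0,0.0015,0,0,0,0,0,0.0005,0,0,0,0,0,0,0,0,0]}}

```text
clock: 20.35
eef_pos: [0.5234, 0.1065, 0.0841]
eef_rot: [-3.138, -0.005, -0.075]
wrist_force: [0.6, 3.2, 0.1]
width: 0.0398
```

Run:
```python
from h import *
avg(8,'sc3')
from station import cams
f=cams.grab_frame("side");pickle.dump(f,open("side11.pkl","wb"))
for k in("10","11"):
    im=pickle.load(open(f"side{k}.pkl","rb"))["image"]
    print("\n".join(" ".join("%3d,%3d,%3d"%tuple(p) for p in r) for r in im[188:192,288:297]))
```

```text
avg F [-0.05  3.02  2.55] pos [0.5234 0.1065 0.084 ] T [ 0.842 -0.077  0.019] rot [-3.138  -0.0049 -0.0749] t 20.75 w 0.0399
 84, 85, 84  86, 87, 85  86, 87, 84  86, 86, 84  88, 89, 86  93, 95, 94  70, 81, 93  50, 68, 92  39, 65,101
120,117,113 125,110,106 126,113,107 121,109,104  92, 92, 89  95, 96, 93  68, 73, 80  64, 71, 84  51, 65, 89
138,134,128 123,102, 95 123,109,101 115,104, 95  98, 93, 86  92, 90, 82  72, 83, 74  80, 89, 81  87, 93, 93
127,124,120 133,126,119 134,132,124 130,128,121 135,132,124 134,131,123 128,131,122 115,119,111 115,117,114
 86, 86, 85  85, 85, 84  85, 86, 83  85, 85, 83  89, 91, 87  94, 96, 95  69, 80, 92  52, 69, 93  39, 64,100
121,118,114 126,112,106 126,113,107 121,109,104  94, 94, 91  95, 95, 92  69, 74, 81  62, 71, 83  52, 65, 88
137,134,127 123,102, 95 126,110,102 114,103, 94  96, 91, 85  89, 86, 79  72, 84, 75  82, 90, 83  88, 94, 94
127,125,118 133,126,120 133,130,123 129,128,120 134,131,123 132,130,122 127,131,122 115,119,111 113,116,112
```

Run:
```python
from h import *
avg(6)
from station import arm
print(arm.close_job())
```

```text
avg F [-0.11  3.13  3.17] pos [0.5234 0.1065 0.084 ] T [ 0.834 -0.089  0.003] rot [-3.138  -0.0049 -0.0749] t 21.1 w 0.0398
the job is handed in; nothing more can be done
None
```

I packed the gap with one spacer and the wedge, and handed the job in at about 21 s with the gripper still holding the wedge. I never read the pointer in the green band directly; its position is inferred.

**What I did:** The top picture gave a free gap of about 21.3 mm, so one spacer was enough. I stood spacer_a upright, pushed it against the stop until I felt about 14 N, and let it go about 1 mm clear. I then pushed the smaller wedge down between spacer and pad and eased it towards the spacer.

**Last checks:**
- **Held steady:** the tool pose was the same in the last two readings (height 84.0 mm). The opening was 39.8 mm on the 40 mm grip, and the wedge was upright and about 2.6 mm off the centre line.
- **Bearing on the spacer:** the sideways force was about 3.1 N and rose by about 2.3 N for 0.4 mm of extra push, so the pack felt solid.
- **Downward push:** about 4 to 4.5 N with the wedge's weight allowed for, within the expected 3 to 20 N.
- **Pad position:** wedge depth and the measured gap give about 5 mm ± 1 mm, which is in the green band.

**Weak or disagreeing points:**
- The arm blocked the top view of the scale, and the side picture is too coarse to read it. It only shows that the pointer moved by several millimetres (roughly 4 mm or more).
- One noisy force reading on the way down hinted that the wedge met the pad later than calculated, which would put the pad at about 2.5 to 3 mm. To cover that I pushed a further 1 mm down. The side picture supports the 5 mm figure.
- I did not separately re-measure the tin, tape roll or bearing. No move went near them and no contact was felt.

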